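# Load a membrane cell in the purge chamber and hold its lid at 45 degrees

### The arm

A 6-joint arm with a two-finger parallel gripper is mounted at the origin on a cart in front of the work surface, level with it; the furniture and walls round the work are solid. World frame = base frame: x ahead of the robot, y to its left, z up, the work surface at z = 0. Lengths are in m, angles in rad, forces in N, time in s.
With the tool pointing down it reaches from about 0.35 to 1 m from the base axis. Payload 7.1 kg.
Tool frame: the origin (TCP) lies midway between the tips of the shut fingers; the grasp point (between the pads) lies 19 mm behind it; z points along the fingers, y is the direction in which the jaws open and shut (so a half turn about z gives the same grasp; the last joint's range is limited). The gripper opens to 85 mm and grips with 20 to 120 N. Pads are 22 mm wide; open, the fingers measure 114 mm over their backs; the gripper's body (76 mm by 85 mm) begins 54 mm behind the grasp point. The pads swing forward as they close: fully open they stand 13 mm farther back than shut.
Start: joints at [1.218, 0.423, 1.63, -0, 1.089, -0.019], TCP at [0.205, 0.59, 0.231] pointing down, gripper open.
Joint ranges: [-3, 3], [-0.9, 2.11], [0.09, 2.58], [-1.31, 4.45], [0.11, 2.69], [-2.54, 2.54]. Speed limits (rad/s): [2.39, 2.39, 3.01, 3.14, 3.14, 3.14].

### API

Orientations are given as a rotation vector (axis times angle).
In Python, from bench import robot gives the robot as it stands.
- The arm moves only by the shell command python3 -m creep 'ROWS' [FORCE]. ROWS is text: rows parted by semicolons, each of 7 numbers parted by spaces: the shift along the tool's x, y, z in cm, then the turn, a rotation vector about the tool's x, y, z in rad, then the finger opening in cm, from 0 to 8.54. In form: dx dy dz ax ay az jaw; .... A call has 1 to 20 rows; each row shifts and turns the commanded pose from where the row before left it, along the tool's axes as they then stand; what a row does not reach is not made up. A row lasts 1/8 s, in which the tool goes at most 62.5 mm and 10.7 degrees, less where a joint would pass 70% of its speed; a pose out of reach is approached as far as the arm can. A call with a gripper value outside its range is refused whole. The fingers move at their own pace and stop on an object; FORCE is the grip in N (left out, the last holds). Time passes only in rows, so rows that do not move let the fingers close. It gives the time, the measured TCP pose, the force and the opening at its end, in the units of the state.
- robot.observe(): the state, without advancing time (a new reading comes with each control period).
- robot.camera(name): name is "scene" or "top" or "wrist"; returns (picture, depth): 480x640x3 uint8, red, green, blue; 480x640 float32, m along the optical axis (not along the pixel's ray), 0 where there is no reading.
- robot.calibration(name): a dict with "camera_matrix" (3x3 intrinsics, pixels), "extrinsics" (4x4, takes a point from camera to world coordinates); the wrist camera has in their place "mount" (4x4, takes a point from camera to tool coordinates, whose origin is the TCP and whose axes are the flange's). Camera axes: x right, y down, z forward; pixel columns grow to the right and rows downward; lengths in m; the calibration is good to about 2 mm. A picture is of the moment at which its call begins: read the wrist's pose just before it. calibration takes no time and is no camera call.
- robot.close_job(): hands the job in, once; it reports no verdict.
The state is a dict: "time": time; "joints": joint angles; "qvel": joint speeds; "joint_torque": joint torques, N m; "tcp_pos": TCP position; "orientation": TCP orientation; "wrist_force": force on the tool from outside, world axes, zero at the start; "moment": the same for the moment, N m; "width": finger opening in m.
Only numpy, scipy, OpenCV 4.12 (cv2) and the standard library are available. Lean on these libraries where they do the work, as an engineer would, in place of code of your own. Each camera call takes 0.05 s, during which the arm holds its last target.

### The job

Build up the membrane cell between the four pins of the purge chamber's nest - cell body with its boss up, the plain spacer ring over the boss, then the top disc with its knob up - lowering each part all the way onto its seat rather than dropping it. Then take the lid, which leans open past upright and would fall shut, bring it forward and hold it open at 45 degrees (5 degrees either way) so that I can run the purge gas in under it; at no time let it fall towards shut. Finish while still holding the lid there, with the stack standing square in the nest and the other things on the bench left where they are.

Things in the scene. Friction and masses are not known exactly. Their poses are not given: they have to be found in the camera images.
- chamber: small grey bench-top purge chamber, fixed, 180 x 190 mm and 79 mm high, open on top: walls 8 mm thick, inside 164 x 174 mm, inner floor 28 mm above the bench. Origin: centre of its underside, on the bench. x points to its rear (hinge side), away from the robot, y to its left, z up. A small brass gas inlet stands 32 mm out of its left wall, 50 mm up. Turned by up to about 9 degrees either way
- nest (a point): centre of the nest on the top of its 6 mm plate (34 mm above the bench, in the middle of the chamber), where the cell body sits; axes as the chamber. Four upright steel pins, 8 mm thick and 45 mm high with 7 mm tapered tips, stand at 33.5 mm from the centre on the diagonals, at x, y = +-23.7 mm, and leave 1.5 mm round a 56 mm part. Between neighbouring pins there is a free gap of 39 mm for a finger on the +x, -x, +y and -y sides
- lid (a joint): angle of the lid in rad: 0 shut, 0.785 at 45 degrees, 1.571 upright, 1.78 leaning back on its stop (the start). Hardly any friction: it falls shut when let go below about 1.37 rad (78 degrees) and falls back onto its stop above that. Mass about 0.5 to 0.8 kg; at most 4 N at the handle carry it
- lid_hinge (a point): middle of the lid's hinge line at the rear rim, 96 mm behind the chamber's middle and 79 mm above the bench; axes as the chamber, the hinge line runs along y. The lid is a clear hood in a metal frame, 180 x 190 mm and 40 mm deep, reaching 186 mm from the hinge
- lid_handle (a point): middle of the straight steel bar, 10 mm thick and about 70 mm long, parallel to the hinge, of the bow handle on the lid's front. It lies 228 mm from the hinge along the lid and 13 mm above the lid's lower edge plane: at angle a it is 228*cos(a) - 13*sin(a) mm in front of the hinge line and 228*sin(a) + 13*cos(a) mm above it. 37 mm of free room between bar and hood. This point's frame turns with the lid
- cell_body_center (a point): the cell body, a solid steel disc 56 mm across and 24 mm high with a 20 mm boss standing 10 mm above its top face; 0.22 kg, loose, standing on the bench boss up. This point: on its axis, half-way up the 24 mm disc (boss not counted). Seated in the nest it is 12 mm above the nest point
- spacer_mid (a point): spacer: plain grey plastic ring 56 mm outside, 27 mm hole, 14 mm high, 0.05 kg, loose, lying flat. This point: on its axis, half-way up. Seated on the body it is 31 mm above the nest point
- top_disc_mid (a point): top disc: steel disc 56 mm across and 8 mm thick with a 19 mm wide knob 20 mm high on its middle (28 mm over all), 0.16 kg, loose, lying knob up. This point: on its axis, half-way up the 28 mm. Seated on the spacer it is 52 mm above the nest point
- cell_body: the same cell body; origin at the centre of its underside
- spacer: the same spacer ring; origin at the centre of its underside
- top_disc: the same top disc; origin at the centre of its underside
- dish_c (a point): bystander: clear round culture dish with a beige filling, 58 mm across and 14 mm high, to be left alone; its centre
- tape_c (a point): bystander: roll of label tape lying flat, 73 mm across and 19 mm high, to be left alone; its centre
- bottle_c (a point): bystander: small beige reagent bottle with a white cap, 48 mm across and 76 mm high, to be left alone; its centre
Not all that is in view belongs to the job. What is shaped like the spacer but orange is not meant. Leave any blue look-alike of the cell_body alone.

How it is judged:
By the outcome, as a careful person would: the job done as asked, in the order asked, and still so for the second after the job is handed in, while the arm keeps its last pose, push and grip.
It also fails if it takes over 72 s, if anything falls off the work surface, if the arm or the gripper's body presses on something with over 40 N, if the wrist force passes 120 N, or if a joint passes its speed limit or range.

## Working session

There is one attempt and no reset: what is moved stays moved. The work goes in short steps, Python scripts to look and compute and a shell command to move; the robot and the scene stay as the last step left them, time stands still between calls to the robot, and variables do not carry over. Pictures are saved under pics/ and viewed, and the job is handed in when it is done.

```bash
ls; mkdir -p pics
python3 - <<'E'
from bench import robot
import cv2,numpy as np
print(robot.observe())
for n in("scene","top"):
    p,d=robot.camera(n); cv2.imwrite(f"pics/{n}0.png",p[:,:,::-1]); np.savez(f"{n}0.npz",p=p,d=d)
    print(n,robot.calibration(n))
print(robot.calibration("wrist"))
E
```

```text
pics
{'time': 0.0, 'joints': array([ 1.21799477e+00,  4.23844431e-01,  1.63067592e+00, -2.25146686e-05,
        1.08856471e+00, -1.90015998e-02]), 'qvel': array([ 1.06370095e-03, -1.22510246e-03,  7.19142750e-04, -1.06744127e-03,
        1.13442799e-03,  9.32409770e-05]), 'joint_torque': array([ 2.20887639e-03, -5.57391465e+01, -2.81743169e+01,  2.30396390e-04,
        7.25271544e-03,  3.42025987e-05]), 'tcp_pos': array([0.20457219, 0.59001343, 0.23054896]), 'orientation': array([-5.21841961e-01, -3.09768785e+00,  2.30946958e-03]), 'wrist_force': array([-0.27576552,  0.3424023 ,  0.7502853 ]), 'moment': array([ 0.00010484, -0.01129619, -0.04755973]), 'width': 0.08546985342636237}
scene {'camera_matrix': array([[448.79001112,   0.        , 313.53974501],
       [  0.        , 448.79001112, 239.83029355],
       [  0.        ,   0.        ,   1.        ]]), 'extrinsics': array([[ 0.66661869, -0.44691253,  0.59656409, -0.20000602],
       [-0.74538958, -0.39567091,  0.53650621, -0.76629698],
       [-0.00372829, -0.80231772, -0.59688556,  0.81121971],
       [ 0.        ,  0.        ,  
[... 288 characters left out ...]
-0.99732099,  0.0710396 , -0.01744191, -0.07783096],
       [ 0.00173006, -0.2154681 , -0.97650935,  0.99036431],
       [ 0.        ,  0.        ,  0.        ,  1.        ]])}
{'camera_matrix': array([[408.24398863,   0.        , 324.53941688],
       [  0.        , 408.24398863, 238.51871165],
       [  0.        ,   0.        ,   1.        ]]), 'mount': array([[ 8.12276486e-04, -9.61020798e-01, -2.76474892e-01,
         7.05672105e-02],
       [ 9.99999057e-01,  4.74489406e-04,  1.28865783e-03,
        -8.35731090e-04],
       [-1.10724257e-03, -2.76475678e-01,  9.61020277e-01,
        -1.40652712e-01],
       [ 0.00000000e+00,  0.00000000e+00,  0.00000000e+00,
         1.00000000e+00]])}
```

View pics/scene0.png

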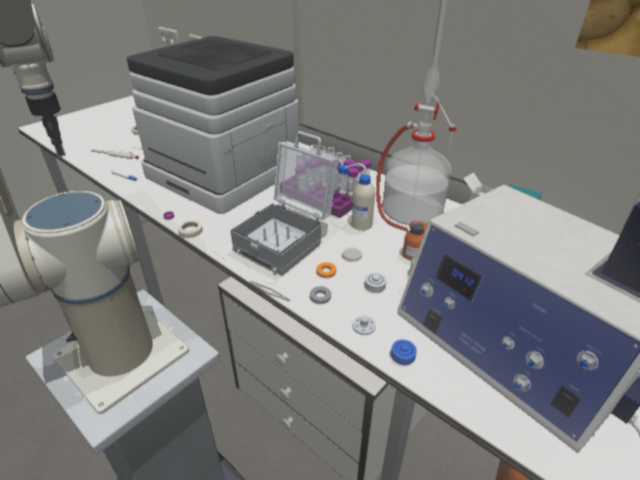

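View pics/top0.png

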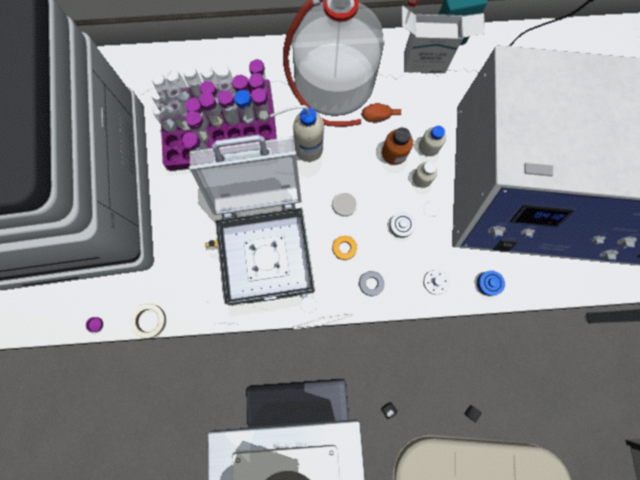

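Run:
```python
import cv2,numpy as np
a=cv2.imread("pics/scene0.png");b=cv2.imread("pics/top0.png")
A=cv2.resize(a[235:375,300:430],None,fx=4,fy=4,interpolation=2)
cv2.imwrite("pics/c1.png",A)
B=cv2.resize(b[180:310,200:520],None,fx=2.5,fy=2.5,interpolation=2)
cv2.imwrite("pics/c2.png",B)
```

```text
(no output)
```

View pics/c1.png

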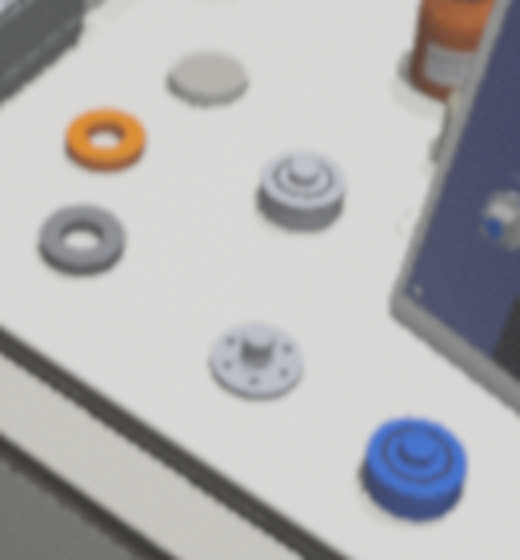

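View pics/c2.png

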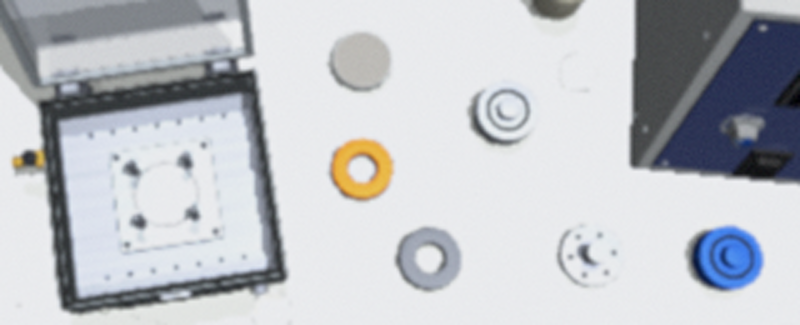

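```bash
cat > h.py <<'E'
import numpy as np,cv2
from scipy.spatial.transform import Rotation as R
from bench import robot
def cal(n,st=None):
    c=robot.calibration(n);K=np.array(c["camera_matrix"])
    if n!="wrist": return K,np.array(c["extrinsics"])
    T=np.eye(4);T[:3,:3]=R.from_rotvec(st["orientation"]).as_matrix();T[:3,3]=st["tcp_pos"]
    return K,T@np.array(c["mount"])
def plane(uv,K,E,z):
    uv=np.atleast_2d(uv).astype(float)
    r=np.c_[uv,np.ones(len(uv))]@np.linalg.inv(K).T@E[:3,:3].T
    s=(z-E[2,3])/r[:,2]
    return E[:3,3]+s[:,None]*r
def proj(P,K,E):
    P=np.atleast_2d(P);c=(P-E[:3,3])@E[:3,:3];q=c@K.T
    return q[:,:2]/q[:,2:]
def ortho(img,K,E,z,x0,x1,y0,y1,s=2000):
    # rows: x from x1 down to x0 ; cols: y from y1 down to y0 (view like from above, x up)
    X=np.arange(x1,x0,-1/s);Y=np.arange(y1,y0,-1/s)
    yy,xx=np.meshgrid(Y,X)
    uv=proj(np.c_[xx.ravel(),yy.ravel(),np.full(xx.size,z)],K,E).astype(np.float32)
    return cv2.remap(img,uv[:,0].reshape(xx.shape),uv[:,1].reshape(xx.shape),cv2.INTER_CUBIC)
def cloud(d,K,E):
    v,u=np.nonzero(d>0);z=d[v,u]
    c=np.c_[u,v,np.ones(len(u))]@np.linalg.inv(K).T*z[:,None]
    return np.c_[u,v],c@E[:3,:3].T+E[:3,3]
E
python3 - <<'E'
from h import *
for n in("top","scene"):
    K,E=cal(n);d=np.load(n+"0.npz")
    px=dict(body=(402,225,.034),spacer=(371,283,.014),disc=(435,282,.028),nestc=(266,257,.034),orange=(344,247,.01),blue=(491,283,.034)) if n=="top" else dict(body=(376,276,.034),spacer=(320,295,.014),disc=(364,322,.028))
    for k,(u,v,z) in px.items(): print(n,k,plane((u,v),K,E,z).round(4), "depth",d["d"][v,u])
    uv,P=cloud(d["d"],K,E)
    # bench check
    for k,(u,v,z) in px.items():
        w=plane((u,v),K,E,z)[0]
        m=(np.hypot(P[:,0]-w[0],P[:,1]-w[1])<.05)
        print(k,np.percentile(P[m,2],[5,50,95,99]).round(4))
K,E=cal("top");p=np.load("top0.npz")["p"]
o=ortho(p,K,E,.079,.2,.6,-.1,.2,2000); print(o.shape)
cv2.imwrite("pics/o79.png",o[:,:,::-1][:600])
E
```

```text
top body [[ 0.557  -0.2927  0.034 ]] depth 0.9850494
top spacer [[ 0.435  -0.2132  0.014 ]] depth 0.98883516
top disc [[ 0.4255 -0.3511  0.028 ]] depth 0.96668136
top nestc [[0.5067 0.014  0.034 ]] depth 0.9708631
top orange [[ 0.5211 -0.161   0.01  ]] depth 1.0098096
top blue [[ 0.4139 -0.4705  0.034 ]] depth 0.9568298
body [-0.0034  0.0007  0.0275  0.035 ]
spacer [-0.0034  0.      0.0149  0.0167]
disc [-0.0032  0.0006  0.0114  0.0284]
nestc [0.0291 0.0337 0.0437 0.0767]
orange [-0.0034  0.      0.015   0.0163]
blue [-0.0032  0.0009  0.0275  0.0344]
scene body [[ 0.5669 -0.2957  0.034 ]] depth 1.1707824
scene spacer [[ 0.4318 -0.2194  0.014 ]] depth 1.1641976
scene disc [[ 0.4206 -0.3661  0.028 ]] depth 1.0568622
body [-0.0002  0.0043  0.0306  0.0365]
spacer [-0.7572 -0.1608  0.0151  0.0175]
disc [-0.6197 -0.1914  0.0099  0.0275]
(800, 601, 3)
```

```bash
python3 -c "
import cv2;print(cv2.imread('pics/o79.png').shape)"
```

```text
(600, 601, 3)
```

View pics/o79.png

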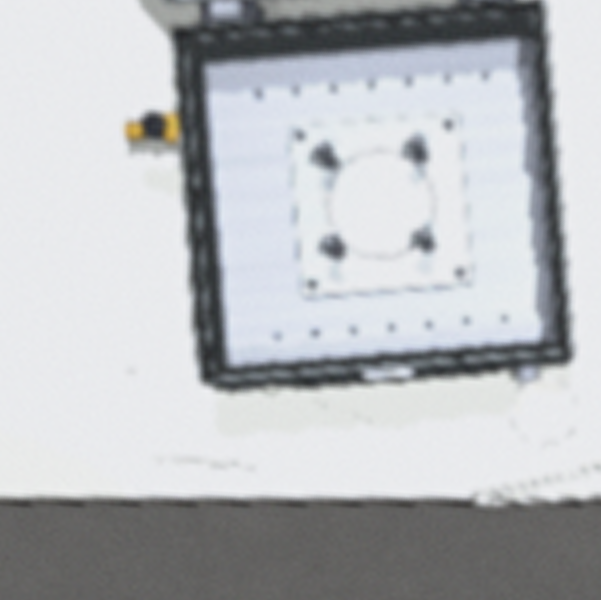

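Run:
```python
from h import *
K,E=cal("top");d=np.load("top0.npz");uv,P=cloud(d["d"],K,E)
for y in np.arange(.2,.6,.05):
    m=(abs(P[:,1]-y)<.025)&(P[:,2]>.06)&(P[:,0]>.3)
    if m.any(): print(round(y,2),P[m,0].min().round(3),P[m,2].max().round(3))
K,E=cal("scene");d2=np.load("scene0.npz");uv,P2=cloud(d2["d"],K,E)
for y in np.arange(.2,.6,.05):
    m=(abs(P2[:,1]-y)<.025)&(P2[:,2]>.06)&(P2[:,0]>.3)
    if m.any(): print(round(y,2),P2[m,0].min().round(3),P2[m,2].max().round(3))
# around body
for Q in(P,P2):
    m=(np.hypot(Q[:,0]-.56,Q[:,1]+.293)<.16)&(Q[:,2]>.04)
    for yy in np.arange(-.45,-.13,.03):
        k=m&(abs(Q[:,1]-yy)<.015)
        if k.any(): print("near",yy.round(2),Q[k,0].min().round(3),Q[k,2].max().round(3))
```

```text
0.2 0.814 0.13
0.25 0.507 0.268
0.3 0.498 0.431
0.35 0.494 0.431
0.4 0.49 0.351
0.45 0.487 0.275
0.5 0.484 0.2
0.55 0.48 0.127
0.2 0.879 0.57
0.25 0.51 0.567
0.3 0.499 0.561
0.35 0.494 0.557
0.4 0.492 0.552
0.45 0.488 0.546
0.5 0.484 0.542
0.55 0.479 0.536
near -0.45 0.494 0.265
near -0.42 0.494 0.265
near -0.39 0.502 0.081
near -0.36 0.649 0.079
near -0.33 0.655 0.073
near -0.3 0.71 0.079
near -0.27 0.716 0.071
near -0.45 0.496 0.268
near -0.42 0.497 0.267
near -0.39 0.504 0.115
near -0.36 0.653 0.073
near -0.33 0.657 0.065
near -0.3 0.709 0.078
near -0.27 0.717 0.065
```

```bash
python3 -m creep '0 0 0 0 0 .165 8.5;0 0 0 0 0 .165 8.5;0 0 0 0 0 .166 8.5;0 0 0 0 0 .166 8.5;0 0 0 0 0 .166 8.5;0 0 0 0 0 .166 8.5;0 0 0 0 0 .165 8.5;-6 0.5 0 0 0 0 8.5;-6 .5 0 0 0 0 8.5;-6 1 0 0 0 0 8.5;-6 1.5 -.2 0 0 0 8.5;-5.7 2.5 -.2 0 0 0 8.5;-5.4 3 -.2 0 0 0 8.5;-5.4 3 -.2 0 0 0 8.5;-5.4 3 -.2 0 0 0 8.5;-5.4 3 -.2 0 0 0 8.5;-5.4 3.5 -.4 0 0 0 8.5;0 3.6 -.4 0 0 0 8.5;0 0 0 0 0 0 8.5;0 0 0 0 0 0 8.5'
python3 - <<'E'
from h import *
st=robot.observe();print(st["tcp_pos"],st["orientation"],st["joints"],R.from_rotvec(st["orientation"]).as_matrix().round(3))
p,d=robot.camera("wrist");cv2.imwrite("pics/w1.png",p[:,:,::-1]);np.savez("w1.npz",p=p,d=d,t=st["tcp_pos"],o=st["orientation"])
E
```

```text
time: 2.6
tcp_pos: [0.4968, 0.0465, 0.2505]
orientation: [-2.132, -2.306, 0.002]
wrist_force: [-0.9, 0.1, 0.2]
width: 0.0852
[0.4967874  0.04646996 0.25050203] [-2.1318709  -2.30556687  0.00232197] [ 6.93934894e-02  2.13937117e-01  1.88464794e+00  4.59607970e-05
  1.04507595e+00 -8.87627730e-03] [[-0.078  0.997 -0.002]
 [ 0.997  0.078 -0.   ]
 [ 0.    -0.002 -1.   ]]
```

View pics/w1.png

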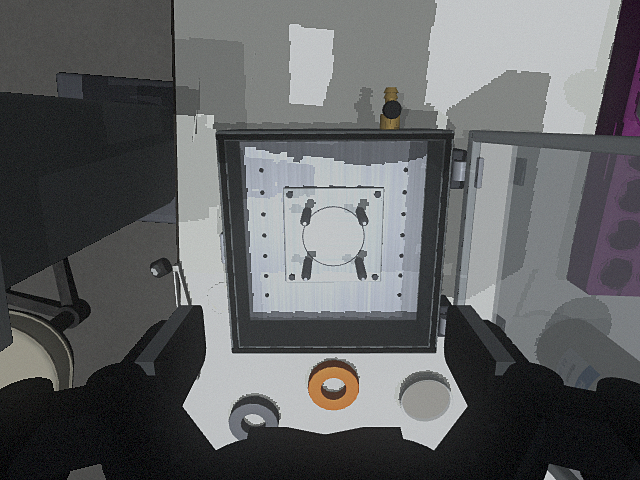

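Run:
```python
from h import *
z=np.load("w1.npz");st=dict(tcp_pos=z["t"],orientation=z["o"]);K,E=cal("wrist",st)
c=plane([(284,187),(383,187),(381,282),(284,283)],K,E,.034);print("plate",c.round(4),c.mean(0).round(4))
o=plane([(291,195),(377,195),(375,276),(292,277)],K,E,.034);print("plate screws",o.round(4),o.mean(0).round(4))
r=plane([(219,131),(452,131),(434,352),(233,352)],K,E,.079);print("rim",r.round(4),r.mean(0).round(4))
print("circle",plane([(333,236)],K,E,.034))
print("spacer",plane([(254,414)],K,E,.014),"orange",plane([(333,383)],K,E,.014))
img=ortho(z["p"],K,E,.034,.44,.57,-.06,.09,4000);cv2.imwrite("pics/o34.png",img[:,:,::-1])
img=ortho(z["p"],K,E,.079,.44,.57,-.06,.09,4000);cv2.imwrite("pics/o79w.png",img[:,:,::-1])
```

```text
plate [[ 0.4591  0.0577  0.034 ]
 [ 0.5458  0.0646  0.034 ]
 [ 0.5545 -0.0245  0.034 ]
 [ 0.4638 -0.0328  0.034 ]] [0.5058 0.0162 0.034 ]
plate screws [[ 0.4656  0.0511  0.034 ]
 [ 0.5413  0.0571  0.034 ]
 [ 0.5482 -0.019   0.034 ]
 [ 0.4709 -0.0262  0.034 ]] [0.5065 0.0158 0.034 ]
rim [[ 0.413   0.1028  0.079 ]
 [ 0.5848  0.1164  0.079 ]
 [ 0.5998 -0.0676  0.079 ]
 [ 0.4265 -0.0817  0.079 ]] [0.506  0.0175 0.079 ]
circle [[0.50580306 0.01657976 0.034     ]]
spacer [[ 0.43737721 -0.19809799  0.014     ]] orange [[ 0.52045255 -0.15179381  0.014     ]]
```

View pics/o34.png

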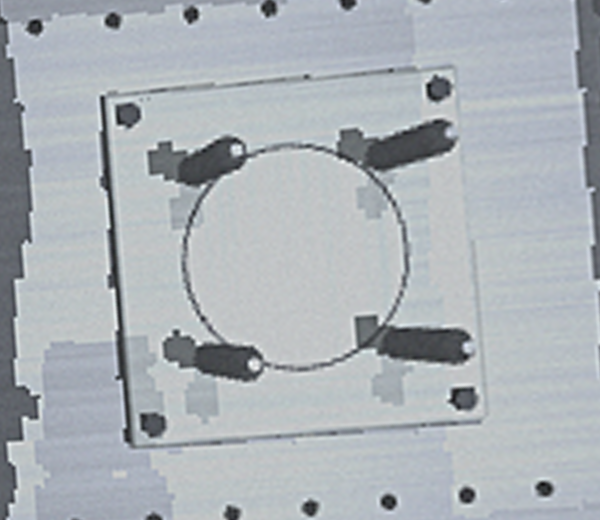

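View pics/o79w.png

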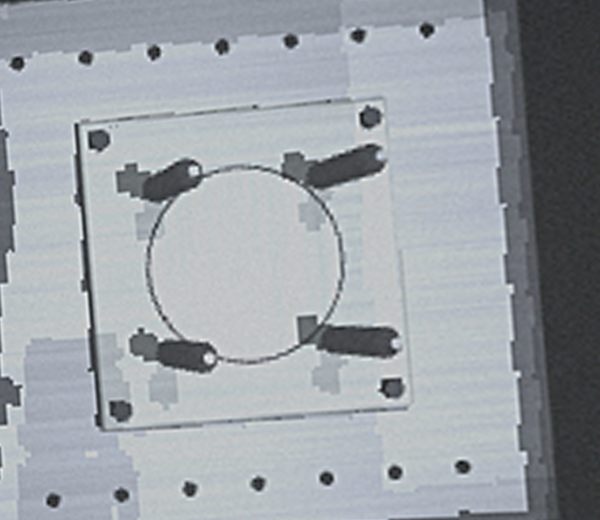

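Run:
```python
from h import *
z=np.load("w1.npz");st=dict(tcp_pos=z["t"],orientation=z["o"]);K,E=cal("wrist",st)
uv,P=cloud(z["d"],K,E)
def at(u,v,r=3):
    m=(abs(uv[:,0]-u)<=r)&(abs(uv[:,1]-v)<=r);return np.median(P[m],0).round(4)
for n,(u,v) in dict(nest=(333,236),plate2=(300,225),floor=(265,240),bench=(400,370),bench2=(205,380),bench3=(200,250),dish=(426,392),orange=(333,365),rimf=(226,250),riml=(330,134)).items(): print(n,at(u,v))
print(E.round(4))
for n in("top","scene"):
    K,E=cal(n);uv,P=cloud(np.load(n+"0.npz")["d"],K,E)
    for c in [(.53,-.2),(.45,-.3),(.40,-.25),(.48,-.38),(.4,.2)]:
        m=np.hypot(P[:,0]-c[0],P[:,1]-c[1])<.01; print(n,c,np.median(P[m,2]).round(4))
```

```text
nest [0.5059 0.0162 0.0316]
plate2 [0.4752 0.0239 0.0322]
floor [0.4434 0.0059 0.0266]
bench [ 0.5942 -0.1411 -0.0027]
bench2 [ 0.3792 -0.1713 -0.0027]
bench3 [ 0.3743 -0.0188 -0.0023]
dish [ 0.6218 -0.1566  0.0119]
orange [ 0.519  -0.1335  0.0089]
rimf [0.4189 0.0093 0.0762]
riml [0.4951 0.1071 0.0761]
[[ 0.9969  0.0767  0.0189  0.4913]
 [ 0.079  -0.958  -0.2757  0.116 ]
 [-0.003   0.2763 -0.9611  0.3912]
 [ 0.      0.      0.      1.    ]]
top (0.53, -0.2) -0.0012
top (0.45, -0.3) -0.0007
top (0.4, -0.25) -0.0008
top (0.48, -0.38) -0.0007
top (0.4, 0.2) -0.0011
scene (0.53, -0.2) 0.0021
scene (0.45, -0.3) 0.0019
scene (0.4, -0.25) -0.1584
scene (0.48, -0.38) 0.0015
scene (0.4, 0.2) -0.0007
```

```bash
python3 -m creep '-6 .6 0 0 0 0 8.5;-6 .6 .4 0 0 0 8.5;-6 .7 1.5 0 0 0 8.5;-5.5 .7 2.5 0 0 0 8.5;-4.8 .6 3 0 0 0 8.5;-2 .2 2.6 0 0 0 8.5;0 0 0 0 0 0 8.5;0 0 0 0 0 0 8.5'
python3 - <<'E'
from h import *
st=robot.observe();print(st["tcp_pos"],st["orientation"])
p,d=robot.camera("wrist");cv2.imwrite("pics/w2.png",p[:,:,::-1]);np.savez("w2.npz",p=p,d=d,t=st["tcp_pos"],o=st["orientation"])
E
```

```text
time: 3.65
tcp_pos: [0.5553, -0.2519, 0.1518]
orientation: [-2.132, -2.307, -0.0]
wrist_force: [0.8, -0.0, 0.0]
width: 0.0849
[ 0.55527635 -0.2518934   0.15180661] [-2.13185811e+00 -2.30716955e+00 -1.45671704e-04]
```

View pics/w2.png

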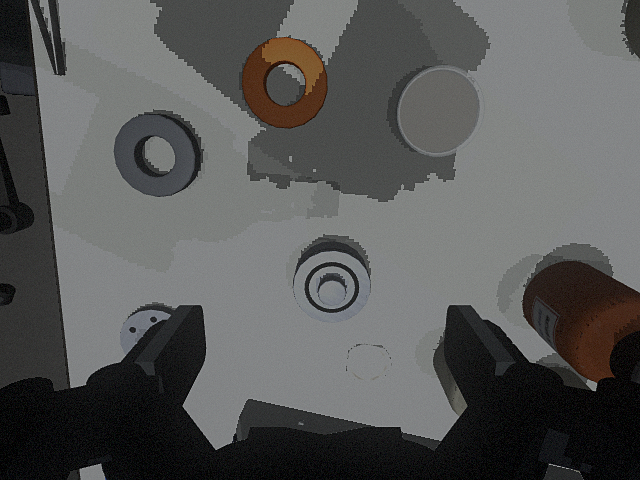

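Run:
```python
from h import *
z=np.load("w2.npz");st=dict(tcp_pos=z["t"],orientation=z["o"]);K,E=cal("wrist",st)
print("body ring",plane([(332,287)],K,E,.024),"boss",plane([(332,291)],K,E,.034),"spacer",plane([(157,154)],K,E,.014),"orange",plane([(285,82)],K,E,.014))
img=ortho(z["p"],K,E,.024,.50,.62,-.35,-.23,4000);cv2.imwrite("pics/o24.png",img[:,:,::-1])
img=ortho(z["p"],K,E,.014,.38,.50,-.28,-.16,4000);cv2.imwrite("pics/o14.png",img[:,:,::-1])
```

```text
body ring [[ 0.56343002 -0.29447739  0.024     ]] boss [[ 0.56315918 -0.29323852  0.034     ]] spacer [[ 0.43891626 -0.21237873  0.014     ]] orange [[ 0.52203793 -0.16037558  0.014     ]]
```

View pics/o24.png

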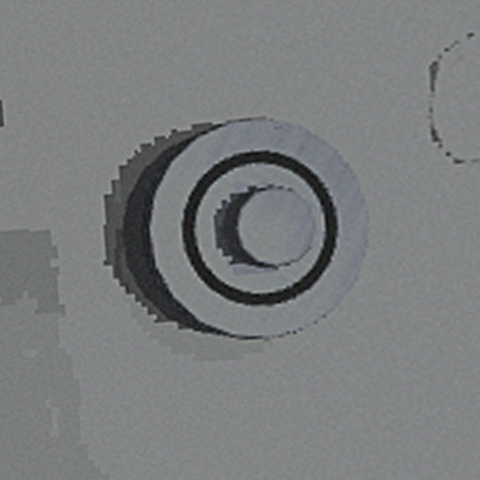

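View pics/o14.png

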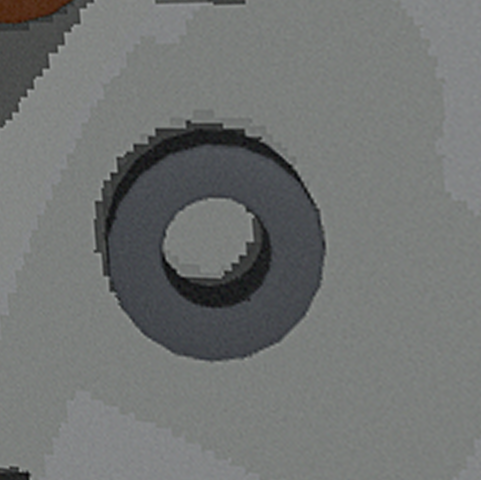

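```bash
python3 -m creep '-4.36 .43 0 0 0 0 8.5;0 0 5 0 0 0 8.5;0 0 5 0 0 0 8.5;0 0 3.5 0 0 0 8.5;0 0 1.7 0 0 0 8.5;0 0 0 0 0 0 8.5;0 0 0 0 0 0 4.5;0 0 0 0 0 0 4.5;0 0 0 0 0 0 4.5;0 0 0 0 0 0 4.5;0 0 0 0 0 0 4.5;0 0 0 0 0 0 4.5' 60
```

```text
time: 5.2
tcp_pos: [0.5645, -0.2968, 0.0015]
orientation: [2.131, 2.304, 0.001]
wrist_force: [-0.2, 0.2, 6.9]
width: 0.0541
```

```bash
python3 -m creep '0 0 -1 0 0 0 4.5;0 0 -3 0 0 0 4.5;0 0 -5 0 0 0 4.5;0 0 -5 0 0 0 4.5;0 0 -3 0 0 0 4.5;0 0 0 0 0 0 4.5;0 0 0 0 0 0 4.5'
python3 - <<'E'
from h import *
st=robot.observe();print(st["tcp_pos"],st["orientation"],st["wrist_force"],st["moment"])
p,d=robot.camera("wrist");cv2.imwrite("pics/w3.png",p[:,:,::-1]);np.savez("w3.npz",p=p,d=d,t=st["tcp_pos"],o=st["orientation"])
E
```

```text
time: 6.08
tcp_pos: [0.5623, -0.2958, 0.1684]
orientation: [-2.132, -2.305, 0.001]
wrist_force: [-1.2, -0.3, -2.7]
width: 0.0542
[ 0.56232693 -0.2958262   0.16836873] [-2.13227195e+00 -2.30526600e+00  5.74619340e-04] [-1.17539463 -0.25749589 -2.74172771] [-0.05480283  0.02748894 -0.0194734 ]
```

View pics/w3.png

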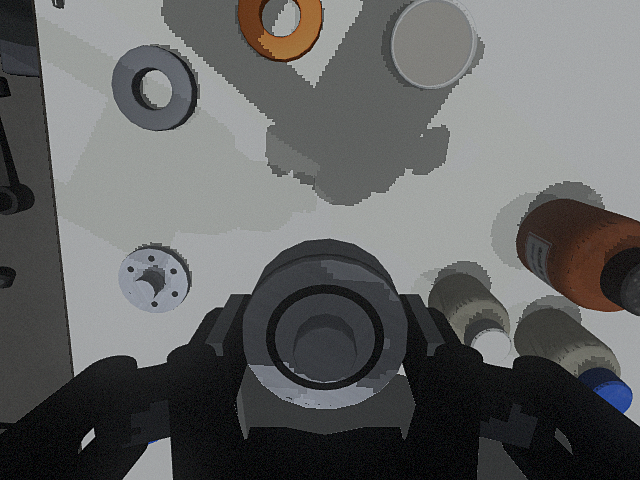

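Run:
```python
from h import *
z=np.load("w3.npz");c=robot.calibration("wrist");K=np.array(c["camera_matrix"]);M=np.array(c["mount"])
img=ortho(z["p"],K,M,-.0228,-.05,.05,-.05,.05,5000)
# rows: tool x from +.05 down, cols: tool y from +.05 to -.05
cv2.imwrite("pics/t3.png",img[:,:,::-1])
uv,P=cloud(z["d"],K,M)
for (u,v) in [(290,330),(255,335),(395,340),(324,380),(324,345)]:
    m=(abs(uv[:,0]-u)<3)&(abs(uv[:,1]-v)<3);print((u,v),np.median(P[m],0).round(4))
```

```text
(290, 330) [ 0.0042 -0.0117 -0.0204]
(255, 335) [ 0.0023 -0.0232 -0.0205]
(395, 340) [ 0.0002  0.0229 -0.0202]
(324, 380) [-0.0082 -0.0005 -0.0298]
(324, 345) [ 0.0043 -0.0005 -0.0303]
```

View pics/t3.png

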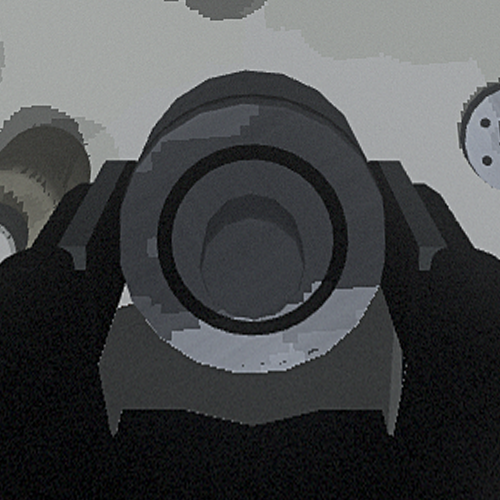

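```bash
cat >> h.py <<'E'
def calw(st):
    c=robot.calibration("wrist");K=np.array(c["camera_matrix"]);M=np.array(c["mount"]);M[2,3]-=.0025
    T=np.eye(4);T[:3,:3]=R.from_rotvec(st["orientation"]).as_matrix();T[:3,3]=st["tcp_pos"]
    return K,T@M,M
E
python3 - <<'E'
from h import *
def ld(f):
    z=np.load(f);st=dict(tcp_pos=z["t"],orientation=z["o"]);return z,calw(st)
z,(K,E,M)=ld("w1.npz")
# pixel of nest circle centre via old model
K0,E0=cal("wrist",dict(tcp_pos=z["t"],orientation=z["o"]))
for P in [(.50575,.01625,.034),(.5061,.0160,.034)]: print("nest",plane(proj(P,K0,E0),K,E,.034))
for P in [(.506,.0165,.079)]: print("pins",plane(proj(P,K0,E0),K,E,.079),plane(proj(P,K0,E0),K,E,.076))
z,(K,E,M)=ld("w2.npz");K0,E0=cal("wrist",dict(tcp_pos=z["t"],orientation=z["o"]))
print("body",plane(proj((.563,-.2953,.024),K0,E0),K,E,.024),"sp",plane(proj((.437,-.2143,.014),K0,E0),K,E,.014))
z,(K,E,M)=ld("w3.npz");M0=M.copy();M0[2,3]+=.0025
print("held",plane(proj((.0022,-.0005,-.0228),K,M0),K,M,-.0228))
E
```

```text
nest [[0.50585635 0.01555175 0.034     ]]
nest [[0.5062088 0.0153    0.034    ]]
pins [[0.50612294 0.01570306 0.079     ]] [[0.50626427 0.01474641 0.076     ]]
body [[ 0.5631264  -0.29635216  0.024     ]] sp [[ 0.43599073 -0.21458724  0.014     ]]
held [[ 0.00076608 -0.00050362 -0.0228    ]]
```

```bash
python3 -m creep '5.2 -.5 0 0 0 0 4.5;5.3 -.5 0 0 0 0 4.5;5.3 -.5 0 0 0 0 4.5;5.3 -.5 0 0 0 0 4.5;5.3 -.5 0 0 0 0 4.5;4 -.4 0 0 0 0 4.5;.99 -.24 0 0 0 0 4.5;0 0 3 0 0 0 4.5;0 0 3 0 0 0 4.5;0 0 1 0 0 0 4.5;0 0 0 0 0 0 4.5;0 0 0 0 0 0 4.5'
python3 - <<'E'
from h import *
st=robot.observe();print(st["tcp_pos"],st["orientation"],st["wrist_force"],st["moment"])
p,d=robot.camera("wrist");cv2.imwrite("pics/w4.png",p[:,:,::-1]);np.savez("w4.npz",p=p,d=d,t=st["tcp_pos"],o=st["orientation"])
E
```

```text
time: 7.62
tcp_pos: [0.5081, 0.014, 0.0999]
orientation: [2.133, 2.305, 0.001]
wrist_force: [0.5, 0.1, -0.7]
width: 0.0542
[0.50809473 0.0140003  0.09989413] [2.13296222e+00 2.30527049e+00 1.25239051e-03] [ 0.48277962  0.10972893 -0.65123746] [ 0.01070271 -0.01171234  0.01854214]
```

View pics/w4.png

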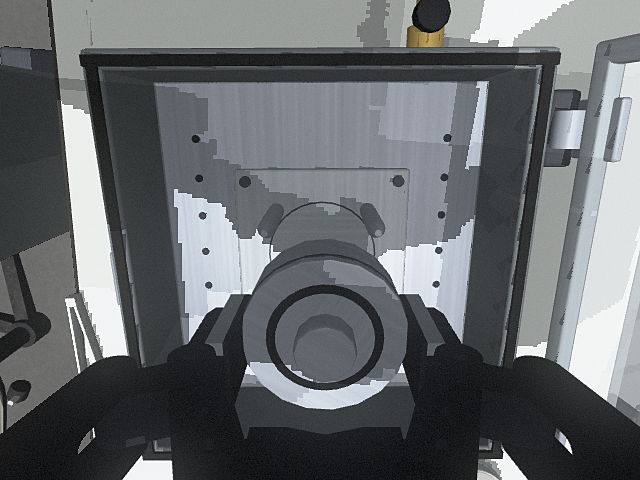

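```bash
python3 -m creep '0 0 0 0 0 0 4.5;0 0 0 0 0 0 4.5'
python3 - <<'E'
from h import *
st=robot.observe();print(st["tcp_pos"],st["qvel"].round(4))
z=np.load("w4.npz");K,E,M=calw(dict(tcp_pos=z["t"],orientation=z["o"]))
print(R.from_rotvec(z["o"]).as_matrix().round(4))
c=plane([(245,182),(398,181)],K,E,.034);print(c.round(4))
c=plane([(321,243)],K,E,.034);print("circle?",c.round(4))
img=ortho(z["p"],K,E,.034,.44,.57,-.03,.09,4000);cv2.imwrite("pics/o4.png",img[:,:,::-1])
E
```

```text
time: 7.92
tcp_pos: [0.5077, 0.0143, 0.0998]
orientation: [2.133, 2.306, 0.001]
wrist_force: [0.3, 0.0, -1.7]
width: 0.054
[0.50772943 0.01429885 0.09976161] [ 0.0003  0.0045  0.0008 -0.001  -0.0007 -0.0007]
[[-7.75e-02  9.97e-01  1.20e-03]
 [ 9.97e-01  7.75e-02 -0.00e+00]
 [-1.00e-04  1.20e-03 -1.00e+00]]
[[0.4639 0.0505 0.034 ]
 [0.542  0.0571 0.034 ]]
circle? [[0.5052 0.021  0.034 ]]
```

View pics/o4.png

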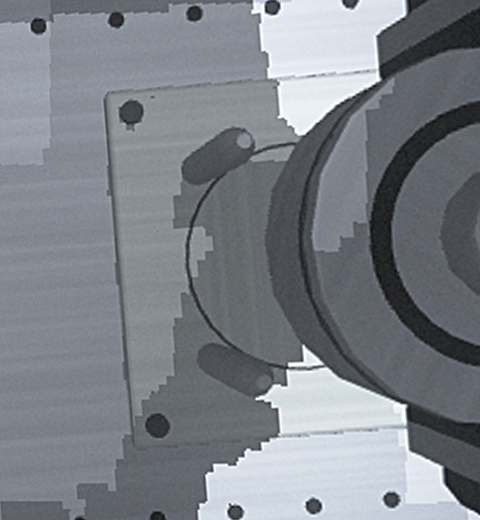

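```bash
python3 -m creep '.01 -.1 0 0 0 0 4.5;0 0 1 0 0 0 4.5;0 0 1 0 0 0 4.5;0 0 1 0 0 0 4.5;0 0 1 0 0 0 4.5;0 0 1 0 0 0 4.5;0 0 .5 0 0 0 4.5;0 0 0 0 0 0 4.5;0 0 0 0 0 0 4.5'
```

```text
time: 9.05
tcp_pos: [0.5066, 0.0143, 0.0444]
orientation: [2.133, 2.306, 0.0]
wrist_force: [-0.8, -0.6, -2.6]
width: 0.0543
```

```bash
python3 -m creep '0 0 .3 0 0 0 4.5;0 0 .3 0 0 0 4.5;0 0 .1 0 0 0 4.5;0 0 0 0 0 0 4.5'; python3 -m creep '0 0 .1 0 0 0 4.5;0 0 0 0 0 0 4.5'; python3 -m creep '0 0 .1 0 0 0 4.5;0 0 0 0 0 0 4.5'
```

```text
time: 9.55
tcp_pos: [0.5063, 0.0143, 0.0371]
orientation: [-2.133, -2.306, 0.0]
wrist_force: [-0.3, 0.4, -2.4]
width: 0.0542
time: 9.8
tcp_pos: [0.5063, 0.0143, 0.0361]
orientation: [-2.133, -2.306, 0.0]
wrist_force: [0.4, -1.0, -2.6]
width: 0.0545
time: 10.05
tcp_pos: [0.5065, 0.0143, 0.0355]
orientation: [2.133, 2.306, 0.0]
wrist_force: [-0.1, 0.7, 2.7]
width: 0.0538
```

```bash
python3 -m creep '0 0 0 0 0 0 6.5;0 0 0 0 0 0 7;0 0 0 0 0 0 7;0 0 -.5 0 0 0 7;0 0 -1.5 0 0 0 7;0 0 -3 0 0 0 7;0 0 -5 0 0 0 8.5;4 0 -5 0 0 0 8.5;0 0 0 0 0 0 8.5;0 0 0 0 0 0 8.5'
python3 - <<'E'
from h import *
st=robot.observe();print(st["tcp_pos"],st["orientation"],st["wrist_force"],st["moment"])
p,d=robot.camera("wrist");cv2.imwrite("pics/w5.png",p[:,:,::-1]);np.savez("w5.npz",p=p,d=d,t=st["tcp_pos"],o=st["orientation"])
E
```

```text
time: 11.3
tcp_pos: [0.503, 0.0532, 0.1845]
orientation: [2.132, 2.307, 0.001]
wrist_force: [0.1, -0.2, -0.8]
width: 0.085
[0.50301609 0.0532381  0.18454661] [2.13193685e+00 2.30672348e+00 5.55978795e-04] [ 0.09940216 -0.21860543 -0.78023559] [ 0.02720552 -0.00540026  0.02536148]
```

View pics/w5.png

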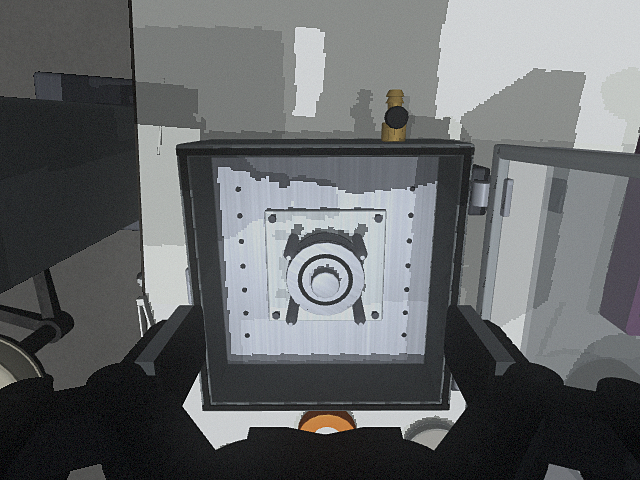

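```bash
python3 -m creep '-5.5 -1.8 0 0 0 0 8.5;-5.5 -1.8 0 0 0 0 8.5;-5.5 -1.8 0 0 0 0 8.5;-5.5 -1.8 0 0 0 0 8.5;-4.18 -1.56 2 0 0 0 8.5;0 0 5 0 0 0 8.5;0 0 5 0 0 0 8.5;0 0 4 0 0 0 8.5;0 0 2 0 0 0 8.5;0 0 .25 0 0 0 8.5;0 0 0 0 0 0 8.5;0 0 0 0 0 0 4.5;0 0 0 0 0 0 4.5;0 0 0 0 0 0 4.5;0 0 0 0 0 0 4.5;0 0 0 0 0 0 4.5' 30
python3 - <<'E'
from h import *
z=np.load("w5.npz");K,E,M=calw(dict(tcp_pos=z["t"],orientation=z["o"]))
img=ortho(z["p"],K,E,.058,.45,.57,-.045,.075,4000);cv2.imwrite("pics/o5.png",img[:,:,::-1])
E
```

```text
time: 13.35
tcp_pos: [0.437, -0.2149, 0.0026]
orientation: [2.132, 2.305, 0.001]
wrist_force: [-0.7, 0.2, 5.0]
width: 0.0537
```

View pics/o5.png

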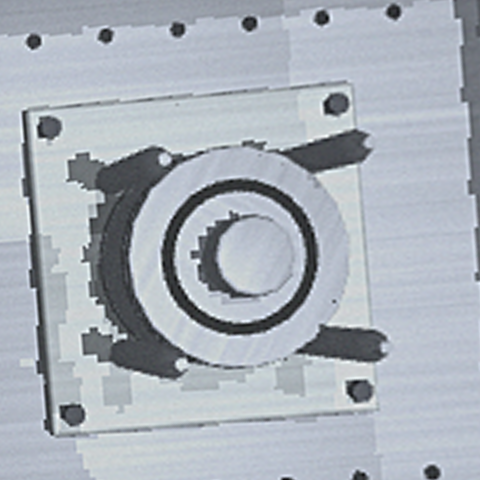

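```bash
python3 -m creep '0 0 -1 0 0 0 4.5;0 0 -3 0 0 0 4.5;0 0 -5 0 0 0 4.5;0 0 -5 0 0 0 4.5;0 0 -3 0 0 0 4.5;0 0 0 0 0 0 4.5;0 0 0 0 0 0 4.5'
python3 - <<'E'
from h import *
st=robot.observe();print(st["tcp_pos"],st["orientation"],st["wrist_force"],st["moment"])
p,d=robot.camera("wrist");cv2.imwrite("pics/w6.png",p[:,:,::-1]);np.savez("w6.npz",p=p,d=d,t=st["tcp_pos"],o=st["orientation"])
K,E,M=calw(st)
img=ortho(p,K,M,-.0115,-.05,.05,-.05,.05,5000);cv2.imwrite("pics/t6.png",img[:,:,::-1])
uv,P=cloud(d,K,M)
for t in [(.02,0),(-.02,0),(0,.02),(0,-.02)]:
    u,v=proj((t[0],t[1],-.0115),K,M)[0];m=(abs(uv[:,0]-u)<3)&(abs(uv[:,1]-v)<3);print(t,np.median(P[m],0).round(4))
E
```

```text
time: 14.22
tcp_pos: [0.4359, -0.2143, 0.1712]
orientation: [-2.133, -2.306, 0.0]
wrist_force: [-0.4, 0.6, -0.2]
width: 0.0536
[ 0.43586067 -0.21429623  0.17121237] [-2.13278961e+00 -2.30607146e+00  1.96771203e-04] [-0.36783516  0.61080774 -0.21640018] [-0.02019931 -0.01829844  0.07828404]
(0.02, 0) [ 0.0201 -0.0003 -0.0116]
(-0.02, 0) [-0.0202  0.0002 -0.0115]
(0, 0.02) [ 0.0002  0.0199 -0.0114]
(0, -0.02) [ 0.0002 -0.02   -0.0118]
```

View pics/t6.png

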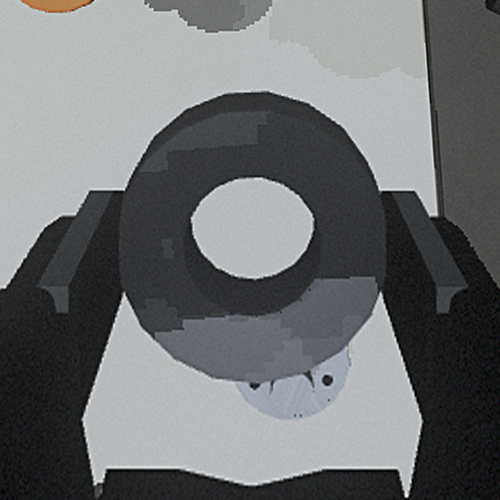

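```bash
python3 -m creep '5 2 0 0 0 0 4.5;5 2 0 0 0 0 4.5;5 2 0 0 0 0 4.5;4.24 1.7 0 0 0 0 4.5;2.5 .9 0 0 0 0 4.5;.5 .21 2 0 0 0 4.5;0 0 3 0 0 0 4.5;0 0 2 0 0 0 4.5;0 0 0 0 0 0 4.5;0 0 0 0 0 0 4.5;0 0 0 0 0 0 4.5'
```

```text
time: 15.65
tcp_pos: [0.5074, 0.0139, 0.1021]
orientation: [2.133, 2.306, 0.001]
wrist_force: [0.3, -0.3, -0.9]
width: 0.0532
```

```bash
python3 -m creep '.04 -.09 0 0 0 0 4.5;0 0 1 0 0 0 4.5;0 0 1 0 0 0 4.5;0 0 1 0 0 0 4.5;0 0 .6 0 0 0 4.5;0 0 0 0 0 0 4.5;0 0 0 0 0 0 4.5'
```

```text
time: 16.52
tcp_pos: [0.5061, 0.0143, 0.0656]
orientation: [2.133, 2.306, 0.0]
wrist_force: [-0.5, 0.4, 0.3]
width: 0.0537
```

```bash
python3 -m creep '0 0 .2 0 0 0 4.5;0 0 .1 0 0 0 4.5;0 0 0 0 0 0 4.5'; python3 -m creep '0 0 .1 0 0 0 4.5;0 0 0 0 0 0 4.5'
```

```text
time: 16.9
tcp_pos: [0.506, 0.0143, 0.0625]
orientation: [2.133, 2.306, 0.0]
wrist_force: [-0.3, -1.1, -0.9]
width: 0.0536
time: 17.15
tcp_pos: [0.506, 0.0143, 0.0615]
orientation: [-2.133, -2.306, 0.0]
wrist_force: [-0.4, -0.3, -1.1]
width: 0.0535
```

```bash
python3 -m creep '0 0 .1 0 0 0 4.5;0 0 0 0 0 0 4.5';python3 -m creep '0 0 .05 0 0 0 4.5;0 0 0 0 0 0 4.5'
```

```text
time: 17.4
tcp_pos: [0.5061, 0.0143, 0.0607]
orientation: [2.133, 2.306, 0.0]
wrist_force: [-0.3, 0.1, 3.1]
width: 0.0534
time: 17.65
tcp_pos: [0.5061, 0.0143, 0.0606]
orientation: [2.133, 2.306, 0.0]
wrist_force: [-2.9, 0.1, 9.9]
width: 0.0536
```

```bash
python3 -m creep '0 0 -.05 0 0 0 6.5;0 0 0 0 0 0 7;0 0 0 0 0 0 7;0 0 -.5 0 0 0 7;0 0 -1.5 0 0 0 7;0 0 -3 0 0 0 7;0 0 -4 0 0 0 8.5;4 0 -4 0 0 0 8.5;0 0 0 0 0 0 8.5'
python3 - <<'E'
from h import *
st=robot.observe();print(st["tcp_pos"],st["orientation"],st["wrist_force"])
p,d=robot.camera("wrist");cv2.imwrite("pics/w7.png",p[:,:,::-1]);np.savez("w7.npz",p=p,d=d,t=st["tcp_pos"],o=st["orientation"])
K,E,M=calw(st)
A=ortho(p,K,E,.072,.45,.57,-.045,.075,4000)
uv,P=cloud(d,K,E)
for a in np.arange(0,6.28,.785):
    w=(.506+.021*np.cos(a),.015+.021*np.sin(a),.072);u,v=proj(w,K,E)[0];m=(abs(uv[:,0]-u)<2)&(abs(uv[:,1]-v)<2);print(round(a,2),np.median(P[m,2]).round(4))
z=np.load("w3.npz");K,E,M=calw(dict(tcp_pos=z["t"],orientation=z["o"]))
B=ortho(z["p"],K,E,.008,.36,.48,-.42,-.30,4000)
cv2.imwrite("pics/o7.png",cv2.resize(np.hstack([A,B])[:,:,::-1],None,fx=.8,fy=.8));
E
```

```text
time: 18.77
tcp_pos: [0.505, 0.0559, 0.1946]
orientation: [2.127, 2.305, 0.009]
wrist_force: [1.0, 0.3, -0.2]
width: 0.0851
[0.50496569 0.05587799 0.19464986] [2.12748798 2.30497426 0.00895509] [ 1.04308663  0.34391407 -0.23610603]
0.0 0.0722
0.78 0.0724
1.57 0.0724
2.36 0.0722
3.14 0.0721
3.92 0.0723
4.71 0.0722
5.5 0.0724
```

View pics/o7.png

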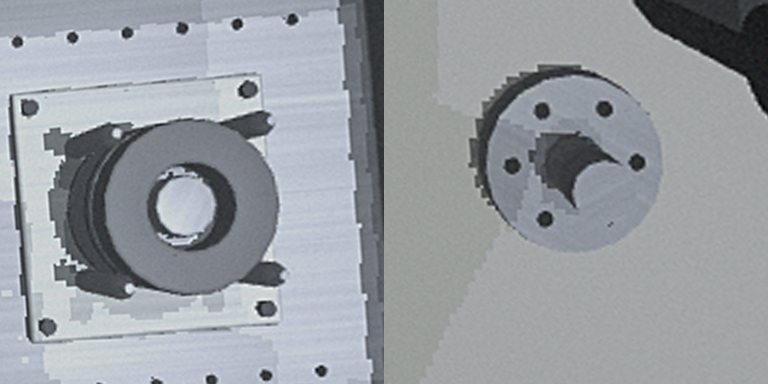

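```bash
python3 -m creep '-5.5 -1.5 0 0 0 0 8.5;-5.5 -1.5 0 0 0 0 8.5;-5.5 -1.5 0 0 0 0 8.5;-5.5 -1.5 0 0 0 0 8.5;-5.5 -1.8 0 0 0 0 8.5;-5.5 -1.8 1 0 0 0 8.5;-3.5 -1.2 3 0 0 0 6;-.3 0 .5 0 0 0 6;0 0 0 0 0 0 6;0 0 0 0 0 0 6'
python3 - <<'E'
from h import *
st=robot.observe();print(st["tcp_pos"],st["orientation"],st["wrist_force"])
p,d=robot.camera("wrist");cv2.imwrite("pics/w8.png",p[:,:,::-1]);np.savez("w8.npz",p=p,d=d,t=st["tcp_pos"],o=st["orientation"])
K,E,M=calw(st)
A=ortho(p,K,E,.008,.37,.49,-.42,-.30,4000);B=ortho(p,K,E,.028,.37,.49,-.42,-.30,4000)
cv2.imwrite("pics/o8.png",cv2.resize(np.hstack([A,B])[:,:,::-1],None,fx=.8,fy=.8));
E
```

```text
time: 20.08
tcp_pos: [0.4242, -0.3203, 0.1459]
orientation: [2.132, 2.307, 0.0]
wrist_force: [1.0, 0.6, 0.2]
width: 0.0599
[ 0.42415748 -0.32031881  0.14587243] [2.13185590e+00 2.30747972e+00 1.24925023e-04] [1.04108926 0.61838675 0.23674734]
```

View pics/o8.png

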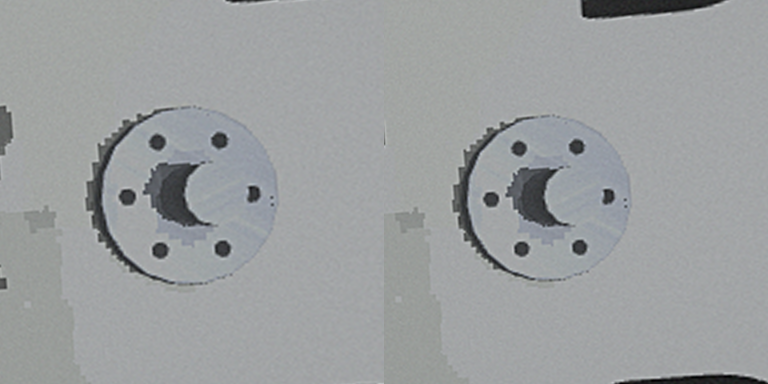

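```bash
python3 -m creep '-3.96 .17 2 0 0 0 6;0 0 5 0 0 0 6;0 0 4 0 0 0 6;0 0 2 0 0 0 6;0 0 .4 0 0 0 6;0 0 0 0 0 0 6;0 0 0 0 0 0 1;0 0 0 0 0 0 1;0 0 0 0 0 0 1;0 0 0 0 0 0 1;0 0 0 0 0 0 1;0 0 0 0 0 0 1;0 0 0 0 0 0 1' 50
```

```text
time: 21.75
tcp_pos: [0.4291, -0.3609, 0.0126]
orientation: [2.132, 2.305, 0.0]
wrist_force: [-1.0, 1.4, 8.0]
width: 0.0167
```

```bash
python3 -m creep '0 0 -.5 0 0 0 1;0 0 -3 0 0 0 1;0 0 -5 0 0 0 1;0 0 -5 0 0 0 1;0 0 -3.5 0 0 0 1;0 0 0 0 0 0 1;0 0 0 0 0 0 1'
python3 - <<'E'
from h import *
st=robot.observe();print(st["tcp_pos"],st["orientation"],st["wrist_force"],st["moment"])
p,d=robot.camera("wrist");cv2.imwrite("pics/w9.png",p[:,:,::-1]);np.savez("w9.npz",p=p,d=d,t=st["tcp_pos"],o=st["orientation"])
K,E,M=calw(st)
img=ortho(p,K,M,.004,-.05,.05,-.05,.05,5000);cv2.imwrite("pics/t9.png",img[:,:,::-1])
uv,P=cloud(d,K,M)
for t in [(.02,0),(.014,.014),(.014,-.014),(-.0,.02),(0,-.02)]:
    u,v=proj((t[0],t[1],.004),K,M)[0];m=(abs(uv[:,0]-u)<3)&(abs(uv[:,1]-v)<3);print(t,np.median(P[m],0).round(4))
E
```

```text
time: 22.62
tcp_pos: [0.428, -0.3599, 0.1808]
orientation: [-2.132, -2.305, 0.0]
wrist_force: [0.3, 0.6, -1.6]
width: 0.017
[ 0.42800987 -0.35992216  0.18078552] [-2.13234914e+00 -2.30536956e+00  4.38766892e-05] [ 0.2913032   0.60831374 -1.63840602] [-0.04492958  0.0111495  -0.02440168]
(0.02, 0) [ 0.02   -0.0003  0.004 ]
(0.014, 0.014) [0.0137 0.0141 0.0043]
(0.014, -0.014) [ 0.0139 -0.0138  0.0042]
(-0.0, 0.02) [ 0.0066  0.0181 -0.0097]
(0, -0.02) [ 0.0064 -0.0182 -0.0095]
```

View pics/t9.png

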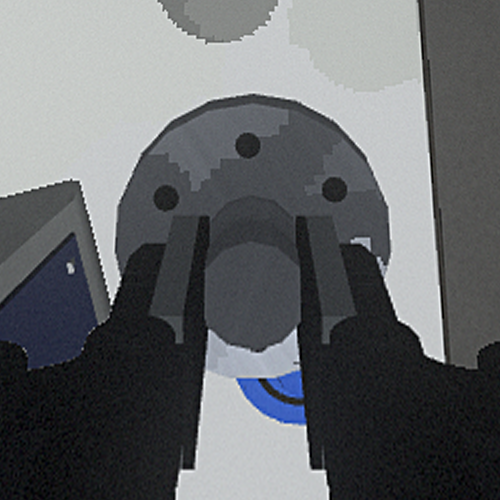

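```bash
python3 -m creep '5.2 1.5 0 0 0 0 1;5.5 1.6 0 0 0 0 1;5.5 1.6 0 0 0 0 1;5.5 1.6 0 0 0 0 1;5.5 1.6 0 0 0 0 1;5 1.5 0 0 0 0 1;3.5 1.1 0 0 0 0 1;.94 .24 1 0 0 0 1;0 0 3 0 0 0 1;0 0 2 0 0 0 1;0 0 0 0 0 0 1;0 0 0 0 0 0 1;0 0 0 0 0 0 1'
```

```text
time: 24.3
tcp_pos: [0.5077, 0.0129, 0.1221]
orientation: [2.133, 2.305, 0.001]
wrist_force: [-0.4, 0.2, -1.7]
width: 0.0166
```

```bash
python3 -m creep '.09 -.09 0 0 0 0 1;0 0 1 0 0 0 1;0 0 1 0 0 0 1;0 0 .8 0 0 0 1;0 0 0 0 0 0 1;0 0 0 0 0 0 1;0 0 0 0 0 0 1'
python3 - <<'E'
from h import *
st=robot.observe();print(st["tcp_pos"],st["orientation"],st["wrist_force"],st["moment"])
p,d=robot.camera("wrist");cv2.imwrite("pics/w10.png",p[:,:,::-1]);np.savez("w10.npz",p=p,d=d,t=st["tcp_pos"],o=st["orientation"])
E
```

```text
time: 25.18
tcp_pos: [0.5065, 0.014, 0.0938]
orientation: [2.133, 2.306, 0.001]
wrist_force: [-1.0, 0.5, -1.5]
width: 0.017
[0.5064563  0.01404026 0.09375012] [2.13286733e+00 2.30607440e+00 5.88442874e-04] [-0.96192606  0.49297644 -1.46056856] [-0.00900123 -0.00340948 -0.00086256]
```

View pics/w10.png

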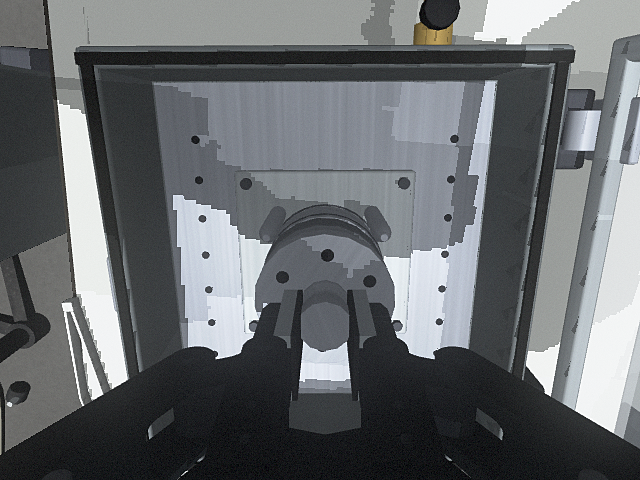

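```bash
python3 -m creep '0 0 .2 0 0 0 1;0 0 .2 0 0 0 1;0 0 .2 0 0 0 1;0 0 0 0 0 0 1'; python3 -m creep '0 0 .15 0 0 0 1;0 0 0 0 0 0 1';python3 -m creep '0 0 .1 0 0 0 1;0 0 0 0 0 0 1'
```

```text
time: 25.72
tcp_pos: [0.506, 0.014, 0.0873]
orientation: [-2.133, -2.306, 0.0]
wrist_force: [-0.1, 0.4, -1.1]
width: 0.0172
time: 25.98
tcp_pos: [0.5061, 0.014, 0.0859]
orientation: [-2.133, -2.306, 0.0]
wrist_force: [0.7, 0.5, -1.7]
width: 0.0165
time: 26.22
tcp_pos: [0.5062, 0.014, 0.085]
orientation: [-2.133, -2.306, 0.0]
wrist_force: [1.3, -0.7, -1.3]
width: 0.0166
```

```bash
python3 -m creep '0 0 .05 0 0 0 1;0 0 0 0 0 0 1'; python3 -m creep '0 0 .05 0 0 0 1;0 0 0 0 0 0 1'
```

```text
time: 26.48
tcp_pos: [0.5063, 0.014, 0.0847]
orientation: [2.133, 2.306, 0.0]
wrist_force: [-0.8, 0.9, 2.0]
width: 0.0169
time: 26.72
tcp_pos: [0.5063, 0.014, 0.0846]
orientation: [2.133, 2.306, 0.0]
wrist_force: [-2.7, -0.0, 8.2]
width: 0.0166
```

```bash
python3 -m creep '0 0 -.05 0 0 0 2.5;0 0 0 0 0 0 3.5;0 0 0 0 0 0 3.5;0 0 -.5 0 0 0 3.5;0 0 -1.5 0 0 0 3.5;0 0 -3 0 0 0 3.5;2 0 -4 0 0 0 5;2 0 -3 0 0 0 5;0 0 0 0 0 0 5;0 0 0 0 0 0 5'
python3 - <<'E'
from h import *
st=robot.observe();print(st["tcp_pos"],st["orientation"],st["wrist_force"])
p,d=robot.camera("wrist");cv2.imwrite("pics/w11.png",p[:,:,::-1]);np.savez("w11.npz",p=p,d=d,t=st["tcp_pos"],o=st["orientation"])
K,E,M=calw(st)
A=ortho(p,K,E,.08,.45,.57,-.045,.075,4000)
uv,P=cloud(d,K,E)
for a in np.arange(0,6.28,.785):
    w=(.506+.0235*np.cos(a),.015+.0235*np.sin(a),.08);u,v=proj(w,K,E)[0];m=(abs(uv[:,0]-u)<2)&(abs(uv[:,1]-v)<2);print(round(a,2),np.median(P[m,2]).round(4))
cv2.imwrite("pics/o11.png",A[:,:,::-1])
p,d=robot.camera("scene");cv2.imwrite("pics/s2.png",cv2.resize(p[100:300,180:420,::-1],None,fx=3,fy=3));np.savez("s2.npz",p=p,d=d)
p,d=robot.camera("top");np.savez("top2.npz",p=p,d=d);cv2.imwrite("pics/top2.png",p[:,:,::-1])
E
```

```text
time: 27.98
tcp_pos: [0.5027, 0.0537, 0.2046]
orientation: [2.133, 2.307, -0.0]
wrist_force: [-0.7, 0.2, -0.3]
width: 0.05
[0.50269441 0.0537105  0.20456652] [ 2.13266187e+00  2.30664908e+00 -2.17843381e-04] [-0.74324716  0.23435846 -0.29196955]
0.0 0.0805
0.78 0.0802
1.57 0.0804
2.36 0.0808
3.14 0.0802
3.92 0.0803
4.71 0.0802
5.5 0.0803
```

View pics/o11.png

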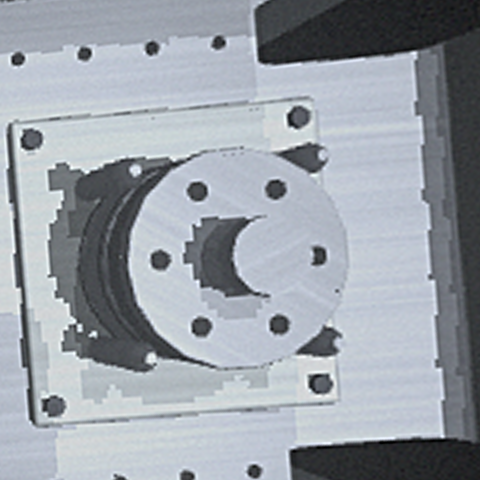

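View pics/s2.png

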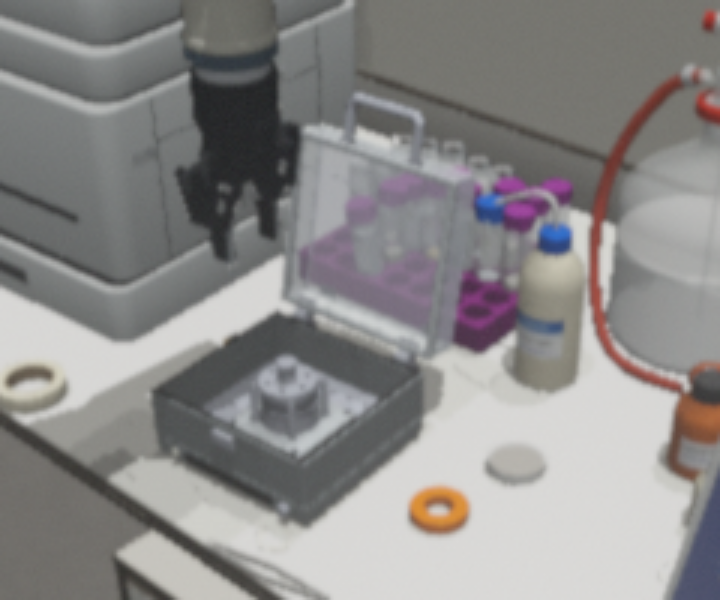

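View pics/top2.png

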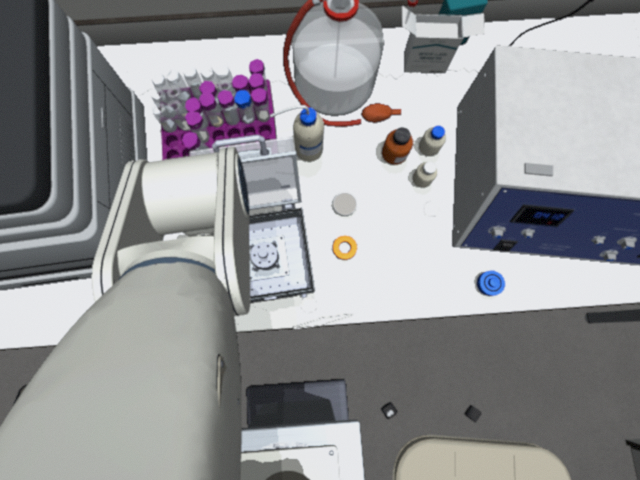

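Run:
```python
from h import *
for f,n in(("top0","top"),("scene0","scene"),("s2","scene")):
    K,E=cal(n);z=np.load(f+".npz");uv,P=cloud(z["d"],K,E)
    m=(abs(P[:,0]-.66)<.035)&(abs(P[:,1]-.028)<.05)&(P[:,2]>.285)&(P[:,2]<.33)
    Q=P[m];print(f,m.sum(),Q.mean(0).round(4) if m.any() else "", proj((.6615,.0278,.2993),K,E).round(0))
    if m.any():
        for yy in np.arange(-.02,.09,.01):
            k=abs(Q[:,1]-yy)<.005
            if k.any(): print(yy.round(2),k.sum(),Q[k].mean(0).round(4),Q[k,2].max().round(4))
K,E=cal("scene")
p=np.load("scene0.npz")["p"];a=p[110:180,270:350,::-1];cv2.imwrite("pics/hs.png",cv2.resize(a,None,fx=7,fy=7,interpolation=2))
p=np.load("top0.npz")["p"];a=p[120:220,180:310,::-1];cv2.imwrite("pics/ht.png",cv2.resize(a,None,fx=6,fy=6,interpolation=2))
```

```text
top0 353 [0.659  0.0251 0.3005] [[237. 141.]]
-0.02 17 [ 0.6609 -0.017   0.2927] 0.2983
-0.01 50 [ 0.6611 -0.0106  0.2984] 0.305
0.0 37 [6.616e-01 1.000e-04 3.027e-01] 0.3061
0.01 35 [0.6606 0.01   0.3022] 0.3058
0.02 35 [0.6599 0.0195 0.3022] 0.3055
0.03 38 [0.6593 0.0296 0.3023] 0.3052
0.04 38 [0.6584 0.04   0.3024] 0.3051
0.05 36 [0.6577 0.0501 0.3022] 0.3056
0.06 46 [0.6557 0.0606 0.2994] 0.3061
0.07 21 [0.6542 0.0675 0.2945] 0.3003
scene0 128 [0.6595 0.0244 0.2998] [[308. 136.]]
-0.02 11 [ 0.6624 -0.0161  0.2936] 0.3025
-0.01 21 [ 0.6618 -0.0109  0.2974] 0.3066
0.0 11 [ 6.618e-01 -4.000e-04  3.036e-01] 0.3069
0.01 11 [0.6611 0.01   0.3037] 0.3073
0.02 13 [0.6607 0.0202 0.303 ] 0.308
0.03 11 [0.6599 0.0309 0.3031] 0.3062
0.04 9 [0.6591 0.0405 0.303 ] 0.3065
0.05 11 [0.6582 0.05   0.3033] 0.3065
0.06 20 [0.6558 0.0608 0.2977] 0.3068
0.07 10 [0.6552 0.0687 0.2931] 0.2984
s2 125 [0.6596 0.0252 0.2997] [[308. 136.]]
-0.02 7 [ 0.6606 -0.0167  0.2914] 0.2975
-0.01 22 [ 0.6629 -0.0114  0.2982] 0.3089
0.0 11 [ 0.6625 -0.0008  0.3037] 0.3066
0.01 12 [0.6615 0.0096 0.3025] 0.307
0.02 10 [0.661  0.0194 0.303 ] 0.3074
0.03 12 [0.6603 0.029  0.3032] 0.3068
0.04 9 [0.659  0.0401 0.3031] 0.3065
0.05 9 [0.6583 0.0496 0.3016] 0.3058
0.06 20 [0.6565 0.06   0.2978] 0.3066
0.07 13 [0.654  0.0667 0.2945] 0.3029
```

View pics/hs.png

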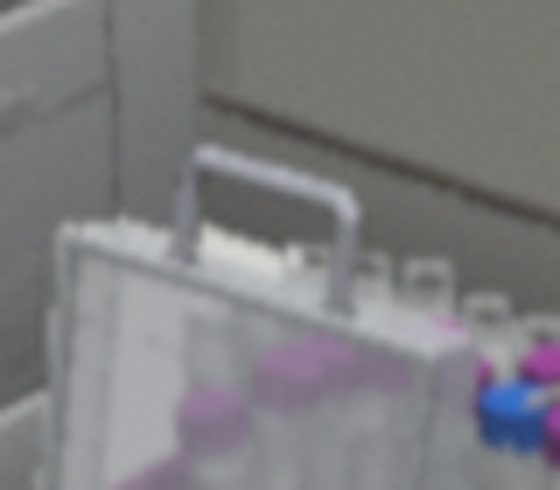

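View pics/ht.png

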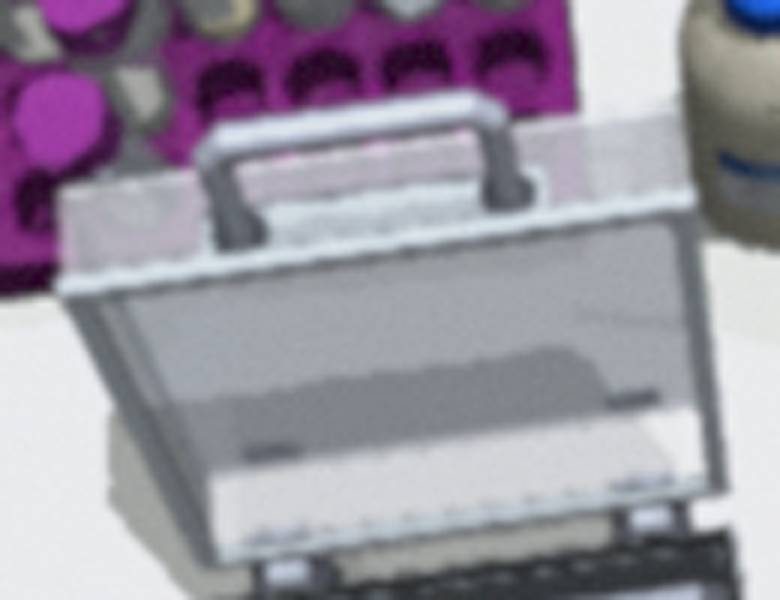

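```bash
python3 -m creep '-1 0 -5 0 0 0 6;-1 0 -5 0 0 0 6;-1 1 -5 0 0 0 6;-.9 4 -1 0 0 0 6;0 4 0 0 0 0 6;0 4 0 0 0 0 6;0 2 0 0 0 0 6;0 .57 0 0 0 0 6;0 0 1 0 0 0 6;0 0 0 0 0 0 6;0 0 0 0 0 0 6'
python3 - <<'E'
from h import *
st=robot.observe();print(st["tcp_pos"],st["orientation"],st["wrist_force"],st["joints"].round(2))
p,d=robot.camera("wrist");cv2.imwrite("pics/w12.png",p[:,:,::-1]);np.savez("w12.npz",p=p,d=d,t=st["tcp_pos"],o=st["orientation"])
p,d=robot.camera("scene");cv2.imwrite("pics/s3.png",cv2.resize(p[40:280,180:420,::-1],None,fx=2.4,fy=2.4))
E
```

```text
time: 29.5
tcp_pos: [0.6607, 0.0271, 0.3546]
orientation: [-2.133, -2.306, 0.0]
wrist_force: [-0.8, -0.5, -0.1]
width: 0.0602
[0.6607487  0.02711202 0.35461271] [-2.13308793e+00 -2.30621130e+00  2.12515476e-04] [-0.84872654 -0.48666312 -0.07064877] [ 0.02  0.37  1.42  0.    1.35 -0.05]
```

View pics/w12.png

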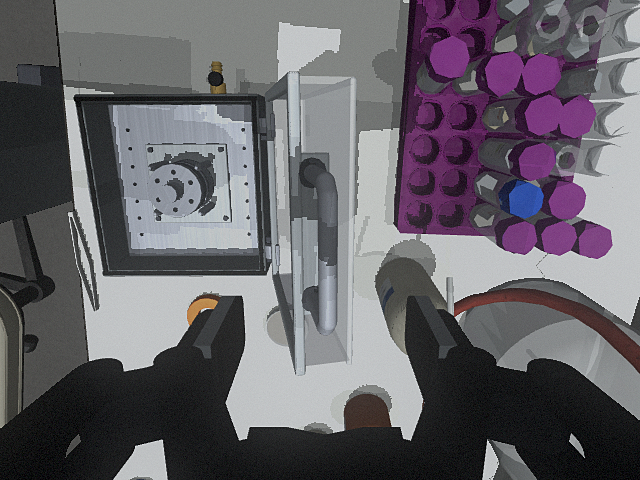

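View pics/s3.png

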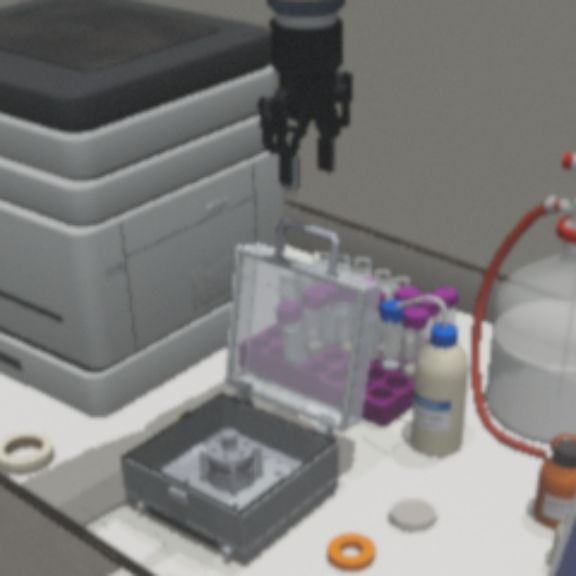

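```bash
python3 -m creep '0 0 3 0 0 0 6;0 0 3 0 0 0 6;0 0 1.25 0 0 0 6;0 0 0 0 0 0 6;0 0 0 0 0 0 4;0 0 0 0 0 0 2;0 0 0 0 0 0 .3;0 0 0 0 0 0 .3;0 0 0 0 0 0 .3;0 0 0 0 0 0 .3;0 0 0 0 0 0 .3' 40
python3 - <<'E'
import numpy as np
a=np.r_[1.78,1.77,1.75,np.linspace(1.70,.84,18),.81,.79,.785]
th=.524*(1.78-a)/.995
B=np.c_[-(228*np.cos(a)-13*np.sin(a)),228*np.sin(a)+13*np.cos(a)]
T=B+17.5*np.c_[np.sin(th),-np.cos(th)]
for i in range(len(a)-1):
    d=T[i+1]-T[i];t=th[i]
    print(i,a[i+1].round(3),"dy %.2f dz %.2f ax %.3f"%(d@[np.cos(t),np.sin(t)]/10,d@[np.sin(t),-np.cos(t)]/10,-(th[i+1]-t)))
E
```

```text
time: 30.98
tcp_pos: [0.6622, 0.0272, 0.283]
orientation: [2.132, 2.305, 0.003]
wrist_force: [2.5, 0.1, 5.8]
width: 0.0084
0 1.77 dy -0.21 dz -0.06 ax -0.005
1 1.75 dy -0.42 dz -0.11 ax -0.011
2 1.7 dy -1.07 dz -0.26 ax -0.026
3 1.649 dy -1.08 dz -0.23 ax -0.027
4 1.599 dy -1.09 dz -0.21 ax -0.027
5 1.548 dy -1.09 dz -0.18 ax -0.027
6 1.498 dy -1.10 dz -0.15 ax -0.027
7 1.447 dy -1.10 dz -0.12 ax -0.027
8 1.396 dy -1.10 dz -0.10 ax -0.027
9 1.346 dy -1.11 dz -0.07 ax -0.027
10 1.295 dy -1.11 dz -0.04 ax -0.027
11 1.245 dy -1.11 dz -0.01 ax -0.027
12 1.194 dy -1.11 dz 0.01 ax -0.027
13 1.144 dy -1.11 dz 0.04 ax -0.027
14 1.093 dy -1.11 dz 0.07 ax -0.027
15 1.042 dy -1.10 dz 0.10 ax -0.027
16 0.992 dy -1.10 dz 0.12 ax -0.027
17 0.941 dy -1.10 dz 0.15 ax -0.027
18 0.891 dy -1.09 dz 0.18 ax -0.027
19 0.84 dy -1.09 dz 0.21 ax -0.027
20 0.81 dy -0.64 dz 0.13 ax -0.016
21 0.79 dy -0.43 dz 0.09 ax -0.011
22 0.785 dy -0.11 dz 0.02 ax -0.003
```

Bar gripped (opening 8.4 mm reading on a 10 mm bar, in line with earlier readings ~2 mm low). Bring the lid forward to about 1.50 first.

```bash
python3 -m creep '0 -.21 -.06 -.005 0 0 .3;0 -.42 -.11 -.011 0 0 .3;0 -1.07 -.26 -.026 0 0 .3;0 -1.08 -.23 -.027 0 0 .3;0 -1.09 -.21 -.027 0 0 .3;0 -1.09 -.18 -.027 0 0 .3;0 -1.1 -.15 -.027 0 0 .3;0 0 0 0 0 0 .3'
```

```text
time: 31.98
tcp_pos: [0.6, 0.0222, 0.2909]
orientation: [2.06, 2.227, 0.168]
wrist_force: [1.6, -1.4, 3.8]
width: 0.0085
```

```bash
python3 -m creep '0 -1.1 -.12 -.027 0 0 .3;0 -1.1 -.1 -.027 0 0 .3;0 -1.11 -.07 -.027 0 0 .3;0 -1.11 -.04 -.027 0 0 .3;0 -1.11 -.01 -.027 0 0 .3;0 -1.11 .01 -.027 0 0 .3;0 0 0 0 0 0 .3'
python3 - <<'E'
from h import *
p,d=robot.camera("scene");cv2.imwrite("pics/s4.png",cv2.resize(p[40:280,180:420,::-1],None,fx=2.4,fy=2.4))
E
```

```text
time: 32.85
tcp_pos: [0.5344, 0.0169, 0.2791]
orientation: [1.977, 2.137, 0.335]
wrist_force: [-1.1, -2.8, 5.0]
width: 0.0088
```

View pics/s4.png

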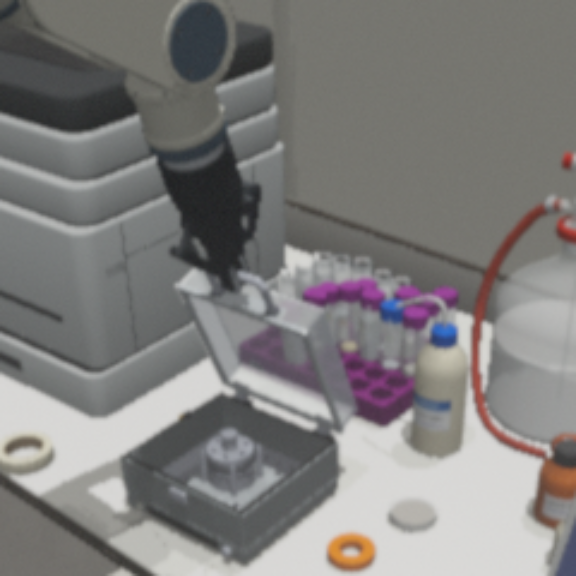

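Lid follows in the grip at about 68°, stack undisturbed. Continue to 45°.

```bash
python3 -m creep '0 -1.11 .04 -.027 0 0 .3;0 -1.11 .07 -.027 0 0 .3;0 -1.1 .1 -.027 0 0 .3;0 -1.1 .12 -.027 0 0 .3;0 -1.1 .15 -.027 0 0 .3;0 0 0 0 0 0 .3'; python3 -m creep '0 -1.09 .18 -.027 0 0 .3;0 -1.09 .21 -.027 0 0 .3;0 -.64 .13 -.016 0 0 .3;0 -.43 .09 -.011 0 0 .3;0 -.11 .02 -.003 0 0 .3;0 0 0 0 0 0 .3;0 0 0 0 0 0 .3;0 0 0 0 0 0 .3'
python3 - <<'E'
from h import *
st=robot.observe();print(st)
T=R.from_rotvec(st["orientation"]).as_matrix();b=st["tcp_pos"]-.0175*T[:,2];print("bar",b)
h=np.array([.6017,.0230,.079]);cx=np.array([np.cos(.081),np.sin(.081),0])
f=-(b-h)@cx;u=b[2]-.079;print(f,u,"angle",np.degrees(np.arctan2(u,f)-np.arctan2(13,228)),np.hypot(f,u))
p,d=robot.camera("scene");np.savez("s5.npz",p=p,d=d);cv2.imwrite("pics/s5.png",cv2.resize(p[40:280,180:420,::-1],None,fx=2.4,fy=2.4))
p,d=robot.camera("top");np.savez("top5.npz",p=p,d=d);cv2.imwrite("pics/top5.png",p[:,:,::-1])
E
```

```text
time: 33.65
tcp_pos: [0.4837, 0.0128, 0.2533]
orientation: [1.904, 2.058, 0.463]
wrist_force: [-0.6, -4.6, -0.6]
width: 0.0083
time: 34.65
tcp_pos: [0.4582, 0.0108, 0.2332]
orientation: [1.855, 2.005, 0.542]
wrist_force: [-4.6, -7.5, 4.1]
width: 0.0082
{'time': 34.65, 'joints': array([-0.04159971, -0.00274993,  2.30759722,  0.1931759 ,  0.31663907,
       -0.28713692]), 'qvel': array([ 0.00098788,  0.00054153, -0.00032157, -0.00033432,  0.0002588 ,
        0.00105163]), 'joint_torque': array([ 3.57781023e+00, -2.21693927e+01, -2.48078871e+01,  8.80589839e-01,
       -1.91056006e+00,  9.56688054e-04]), 'tcp_pos': array([0.45816179, 0.01084825, 0.23322719]), 'orientation': array([1.85468867, 2.0049836 , 0.54238547]), 'wrist_force': array([-4.55901624, -7.45719209,  4.09499707]), 'moment': array([-1.03851314,  0.34205066, -0.59174986]), 'width': 0.00823795406908661}
bar [0.44936096 0.01016758 0.24833784]
0.1528778541958636 0.16933784344773478 angle 44.66101053948302 0.22813799229208026
```

View pics/s5.png

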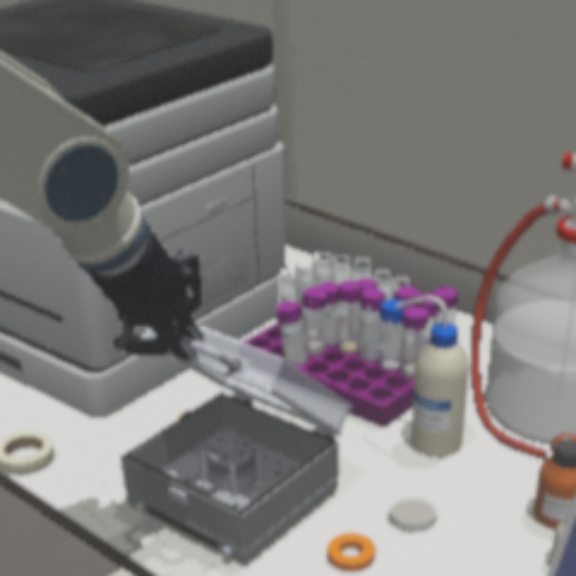

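View pics/top5.png

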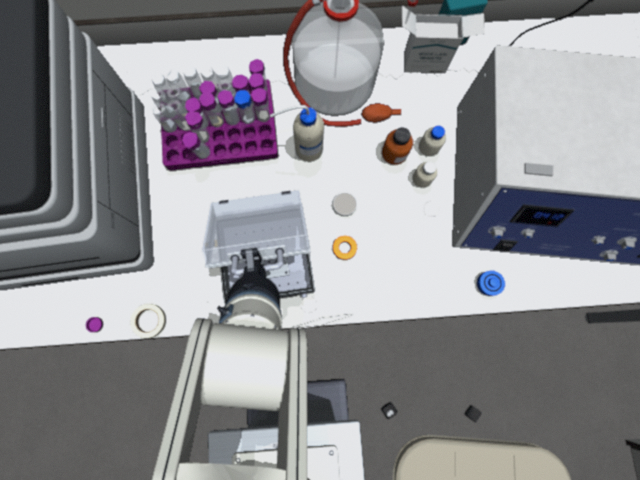

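Run:
```python
from h import *
h=np.array([.6017,.0230,.079]);cx=np.array([np.cos(.081),np.sin(.081),0]);cy=np.array([-np.sin(.081),np.cos(.081),0])
for f,n in(("top5","top"),("s5","scene")):
    K,E=cal(n);uv,P=cloud(np.load(f+".npz")["d"],K,E)
    r=P-h;f_=-(r@cx);l=r@cy;u=r[:,2]
    m=(abs(l)<.09)&(f_>0)&(f_<.16)&(u>.02)&(abs(l)>.045)
    ang=np.arctan2(u[m],f_[m]);
    # rotate into the lid at 45deg: height above lower plane
    a=np.pi/4;al=f_[m]*np.cos(a)+u[m]*np.sin(a);nh=-f_[m]*np.sin(a)+u[m]*np.cos(a)
    for lo in np.arange(.02,.2,.03):
        k=(al>lo)&(al<lo+.03)&(nh>-.03)&(nh<.07)
        if k.sum()>5: print(n,lo.round(2),k.sum(),np.percentile(nh[k],[5,50,95]).round(4))
p=np.load("s5.npz")["p"];cv2.imwrite("pics/s6.png",cv2.resize(p[165:280,220:340,::-1],None,fx=5,fy=5,interpolation=2))
```

```text
top 0.02 117 [0.0376 0.0387 0.0397]
top 0.05 336 [0.0374 0.0386 0.0398]
top 0.08 359 [0.0371 0.0384 0.0395]
top 0.11 392 [0.037  0.0382 0.0394]
top 0.14 437 [0.0367 0.0379 0.0391]
top 0.17 1199 [0.0011 0.0227 0.0383]
top 0.2 10 [0.01   0.0117 0.014 ]
scene 0.02 30 [0.0027 0.0085 0.0147]
scene 0.05 19 [0.0025 0.0063 0.0377]
scene 0.08 15 [0.002  0.0052 0.0089]
scene 0.11 9 [0.0021 0.0033 0.0052]
scene 0.17 241 [0.0023 0.0194 0.0387]
scene 0.2 9 [0.0099 0.0124 0.016 ]
```

View pics/s6.png

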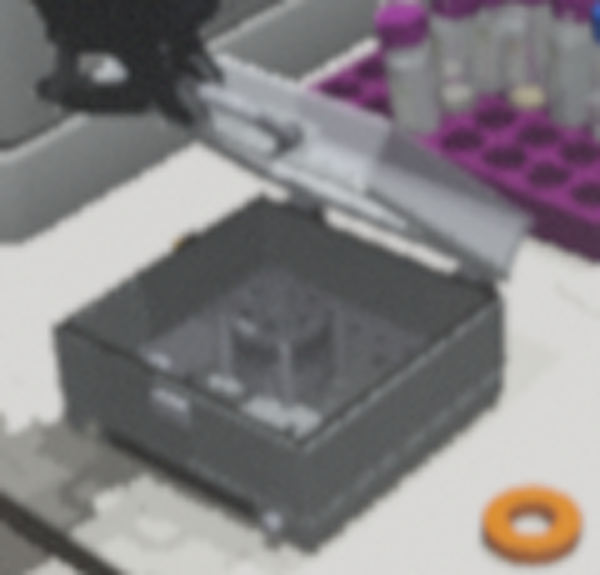

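```bash
python3 -c "
from bench import robot
print(robot.close_job()); print(robot.observe()['width'])"
```

```text
the job is handed in; nothing more can be done
None
the job is handed in; nothing more can be done
```

I built the cell in the nest in the order you asked, brought the lid forward and handed the job in with the gripper still holding it at about 45°. The clock stood at about 34.8 s, inside the 72 s limit.

- **Stack:** the body, grey spacer and top disc were each lowered until I felt contact, within about 0.2 mm of the expected height. The last close look found the disc level: its top face was at 80.2–80.8 mm all round against 80 mm expected, and it sat within about 1 mm of the nest centre between the pins. That look was before the lid move. Afterwards I could only see the stack dimly through the lid, and it looked unchanged.
- **Lid:** I gripped it by the handle bar and kept hold of it all the way down the arc, so it was never free to fall. The arm's position gives 44.7° and the top camera's depth gives about 44.6°.
- **Other things on the bench:** the blue and orange look-alikes, the dish, tape and bottle were at the same places in the last top picture as in the first.

**Checks that disagreed:**
- The wrist camera read about 2.5 mm low everywhere, so I corrected for it.
- My first estimates of the part positions differed by up to about 15 mm between cameras. Closer looks settled them before each grasp.
- The jaw opening read about 2 mm smaller than each part's stated size.
- While holding the lid there is a steady side force of about 7.5 N at the wrist, well under the limits, which I left as it was.

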